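# Screw a sample jar fast in its holder

## Robot

A 6-joint arm with a two-finger parallel gripper is mounted at the origin on a cart in front of the work surface, level with it; the furniture and walls round the work are solid. World frame = base frame: x ahead of the robot, y to its left, z up, the work surface at z = 0. Lengths are in mm, angles in rad, forces in N, time in s.
With the tool pointing down it reaches from about 350 to 775 mm from the base axis. Payload 7.3 kg.
Tool frame: the origin (TCP) lies midway between the tips of the shut fingers; the grasp point (between the pads) lies 19 mm behind it; z points along the fingers, x is the direction in which the jaws open and shut, and the axes are right-handed (so a half turn about z gives the same grasp; the last joint's range is limited). The gripper opens to 92 mm and grips with 3 to 60 N. Pads are 19 mm wide; open, the fingers measure 130 mm over their backs; the gripper's body (75 mm by 190 mm) begins 47 mm behind the grasp point.
Start: joints at [1.189, 0.342, 1.524, -0, 1.275, -0.146], TCP at [122.635, 510.495, 226.741] pointing down, gripper open.
Joint ranges: [-2.53, 2.53], [-0.77, 2.02], [0.04, 2.7], [-1, 4.14], [0.28, 2.66], [-3.11, 3.11]. Speed limits (rad/s): [2.57, 2.57, 3.14, 3.14, 3.14, 3.14].

## Interface

Orientations are given as [roll, pitch, yaw] about the fixed x, y, z axes, in that order (R = Rz(yaw) Ry(pitch) Rx(roll)).
In Python, from plant import bot gives the robot as it stands.
- The arm moves only by the shell command python3 -m pendant 'ROWS' [OPENING]. ROWS is JSON, a list of rows, each an object with "linear": the shift along the world's x, y, z in mm, a list of three; "twist": the turn about the world's z in degrees. In form: [{"linear": [x, y, z], "twist": twist}, ...]. A call has 1 to 20 rows; each row is the pose to reach, as a shift and turn from the pose commanded when the call began; what a row does not reach only later rows make up. A row lasts 1/8 s, in which the tool goes at most 62.5 mm and 10.7 degrees, less where a joint would pass 70% of its speed; a pose out of reach is approached as far as the arm can. A call with a gripper value outside its range is refused whole. OPENING is the closure in counts, from 0 (fully open) to 255 (shut), set as the call begins (- or left out, the last holds). The fingers move at their own pace and stop on an object; the grip force is fixed at half the most. Time passes only in rows, so rows that repeat a pose let the fingers close. It gives the time, the measured TCP pose, the force and the opening at its end, in the units of the state.
- bot.get_obs(): the state, without advancing time (a new reading comes with each control period).
- bot.capture(name): name is "scene" or "side" or "wrist"; returns a dict with "frame" (384x512x3 uint8, blue, green, red), "z_map" (384x512 float32, mm along the optical axis (not along the pixel's ray), 0 where there is no reading), "fx", "fy", "cx", "cy" (pixels), "rvec" (rotation vector, rad) and "tvec" (3), from world to camera coordinates, as OpenCV has them. Camera axes: x right, y down, z forward; pixel columns grow to the right and rows downward; lengths in mm; the calibration is good to about 2 mm. A picture is of the moment at which its call begins.
- bot.close_job(): hands the job in, once; it reports no verdict.
The state is a dict: "time": time; "joint_positions": joint angles; "dq": joint speeds; "tau": joint torques, N m; "tool_pos": TCP position; "tcp_rot": TCP orientation; "contact_force": force on the tool from outside, world axes, zero at the start; "moment": the same for the moment, N m; "grip_width": finger opening in mm.
Only numpy, scipy, OpenCV 4.12 (cv2) and the standard library are available. Lean on these libraries where they do the work, as an engineer would, in place of code of your own. Each camera call takes 0.05 s, during which the arm holds its last target. There are 200 camera calls.

## Task

Clamp the sample jar that stands in the holder's cup: swing the holder's arm back over the jar until it rests against its stop, then screw the knurled knob on the arm clockwise, turn after turn, until it is fully home on the arm and will go no further, and let go. Keep the jar standing upright in its cup and do not disturb the loose things nearby.

Things in the scene. Friction and masses are not known exactly. Their poses are not given: they have to be found in the camera images.
- jar_holder: Fixed jar holder: aluminium base plate 165 x 80 x 12 mm, black cup for the jar near its -x end, steel column, 30 mm thick, near its +x end. Origin: centre of the base's underside, on the table. z is up; the column's axis is 42.5 mm from the origin along the holder's own +x, the cup's axis 42.5 mm along its -x.
- jar_cup (a point): Centre of the cup's floor, 24 mm above the table while the floor is not pressed; this point stays put. The cup is 41 mm wide inside and its rim 14 mm above this point. The floor is a rubber disc on a stiff spring: it sinks up to 5 mm under the jar when the jar is clamped. Axes as the holder's.
- swing_arm (a joint): Angle (rad) of the grey arm about the column's vertical axis: 0 = closed, against its stop, lying along the holder's -x over the cup; grows counter-clockwise from above to 1.8. Arm 30 mm wide, 128 to 146 mm above the table; 85 mm from column axis to screw axis. Stiff (0.2 N m, some 2.5 N at the knob), stays where left; move it by the knob or push its side.
- screw_boss (a point): Centre of the top of the steel boss (22 mm wide, 14 mm tall) on the arm's free end, on the screw's axis, 160 mm above the table; moves with the arm, z up, its -x points outwards along the arm. The knob's underside rests on it when the screw is home.
- knob: Black knurled knob, 36 mm wide, 26 mm tall, on the screw through the arm's free end; origin at its centre, z up. Clockwise from above it sinks 7 mm a turn; 10 to 12 rad from home at first. Home is a hard stop, origin 13 mm above screw_boss (173 mm above the table; 24 to 27 mm at first). Needs 0.06 N m to turn; at home torque rises steeply till fingers slip. Stays where left.
- pad: Round rubber-faced pad, 25 mm in diameter, on the lower end of the screw, under the arm; origin at the centre of its underside. It rises and sinks with the knob but does not turn. It meets the jar's cap about 3 mm before the knob is home, then pushes the jar down on the cup's sprung floor with 6 to 10 N.
- jar: Brown glass sample jar with a screw cap, 36 mm in diameter, 79 mm tall, loose, standing in the cup with 2.7 mm of play all round; origin at the centre of its underside. The cap stays on and is not to be turned.
- spare_jar: Another such jar, 36 x 79 mm, standing loose on the table beyond the holder; leave it alone. Origin at the centre of its underside.
- dish: Glass dish with lid, 92 mm in diameter, 26 mm tall, loose on the table beyond the holder; leave it alone. Origin at the centre of its underside.
- beaker: Glass beaker, 84 mm in diameter, 102 mm tall, loose on the table beyond the holder; leave it alone. Origin at the centre of its underside.

How it is judged:
By the outcome, as a careful person would: the job done as asked, in the order asked, and still so for the second after the job is handed in, with the robot touching nothing.
It also fails if it takes over 72 s, if anything falls off the work surface, if the arm or the gripper's body presses on something with over 40 N, if the wrist force passes 120 N, or if a joint passes its speed limit or range.

## Working session

There is one attempt and no reset: what is moved stays moved. The work goes in short steps, Python scripts to look and compute and a shell command to move; the robot and the scene stay as the last step left them, time stands still between calls to the robot, and variables do not carry over. Pictures are saved under pics/ and viewed, about 8 in all and at most 12, crops included, and the job is handed in when it is done.

```bash
mkdir -p pics
cat > h.py <<'E'
from plant import bot
import cv2,numpy as np
def cap(n,f=None,crop=None,s=1):
    c=bot.capture(n)
    if f:
        im=c["frame"]
        if crop: im=im[crop[1]:crop[3],crop[0]:crop[2]]
        cv2.imwrite("pics/"+f,cv2.resize(im,None,fx=s,fy=s,interpolation=cv2.INTER_CUBIC))
    np.savez("last_%s.npz"%n,**c)
    return c
def world(c,u,v,z=None):
    R=cv2.Rodrigues(np.array(c["rvec"],float))[0];t=np.array(c["tvec"],float).ravel()
    d=np.array([(u-c["cx"])/c["fx"],(v-c["cy"])/c["fy"],1.])
    o=-R.T@t; r=R.T@d
    k=c["z_map"][int(v),int(u)] if z is None else (z-o[2])/r[2]
    return o+k*r
def cloud(c):
    R=cv2.Rodrigues(np.array(c["rvec"],float))[0];t=np.array(c["tvec"],float).ravel()
    v,u=np.mgrid[:384,:512];k=c["z_map"]
    P=np.stack([(u-c["cx"])/c["fx"]*k,(v-c["cy"])/c["fy"]*k,k],-1)
    return (P-t)@R
E
python3 - <<'E'
from h import *
cs=[cap(n) for n in("scene","side")]
cv2.imwrite("pics/a.png",cv2.resize(np.vstack([c["frame"] for c in cs]),None,fx=.78,fy=.78))
print(bot.get_obs())
E
```

```text
{'time': 0.1, 'joint_positions': array([ 1.18899684e+00,  3.42669262e-01,  1.52489114e+00, -4.29099899e-06,
        1.27541947e+00, -1.45995086e-01]), 'dq': array([-0.0006139 , -0.0016696 , -0.00222538, -0.00054857,  0.00252135,
       -0.00078931]), 'tau': array([-1.91292980e-05, -4.32001770e+01, -2.44697052e+01,  7.17441109e-02,
        5.25542046e-02, -8.88277100e-05]), 'tool_pos': array([122.49648183, 510.1435794 , 226.11664653]), 'tcp_rot': array([-3.14139490e+00,  1.37305752e-03,  1.33499332e+00]), 'contact_force': array([-1.06947237,  0.96023854,  0.78295369]), 'moment': array([ 0.07516707,  0.05407491, -0.02901045]), 'grip_width': 91.94419371993133}
```

View pics/a.png

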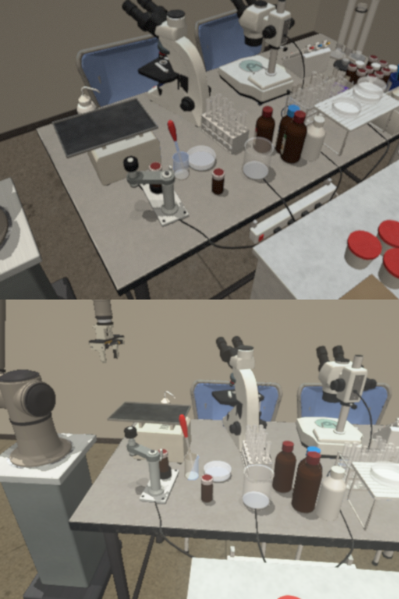

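The scene view shows the holder near (165,190), with the knob near (131,162). The side view has the holder near (155,465). I'll enlarge both.

Run:
```python
from h import *
a=np.load("last_scene.npz");b=np.load("last_side.npz")
A=cv2.resize(a["frame"][180:300,130:270],None,fx=4,fy=4,interpolation=2)
B=cv2.resize(b["frame"][150:270,130:290],None,fx=4,fy=4,interpolation=2)
cv2.imwrite("pics/b.png",cv2.resize(np.hstack([A,B]),(800,320)))
P=cloud(a)
for u,v in[(168,206),(168,209),(214,222),(200,220),(185,230)]: print(u,v,P[v,u])
P=cloud(b)
m=(P[...,2]>100)&(P[...,2]<200)
```

```text
168 206 [ 418.98528419 -176.01879909  198.96896428]
168 209 [ 415.96273318 -182.11726763  197.80412837]
214 222 [ 490.53918405 -217.7542577   152.26642657]
200 220 [ 473.38986912 -191.17790105  144.26524648]
185 230 [ 437.23854069 -197.3441979   142.08212273]
```

View pics/b.png

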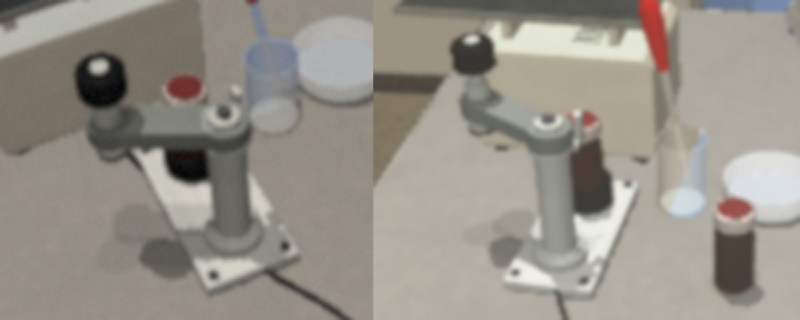

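The left panel shows the knob top at about (98,65), the column top at (225,113) and the jar cap at (185,85). The arm stands open, with the knob on the side away from the jar. Next I'll turn these into metric positions.

Run:
```python
from h import *
a=np.load("last_scene.npz");b=np.load("last_side.npz")
L=lambda u,v:(130+u/2.667,180+v/2.667)
Rr=lambda u,v:(130+(u-373)/2.667,150+v/2.667)
for n,l,r,z in[("knobtop",(98,65),(474,40),198.5),("col",(225,113),(548,122),150),("cap",(185,82),(586,119),103),
 ("c1",(210,290),(508,285),12),("c2",(298,255),(592,292),12),("c3",(135,150),None,12),("c4",None,(637,182),12),("spare",None,(736,208),79)]:
    print(n,world(a,*L(*l),z).round(1) if l else "",world(b,*Rr(*r),z).round(1) if r else "")
for c in(a,b):
    P=cloud(c); d=np.linalg.norm(P[...,:2]-[420,-180],axis=-1)
    m=(d<45)&(P[...,2]>170)&(P[...,2]<230);Q=P[m];print(len(Q),np.percentile(Q,[3,50,97],axis=0).round(1))
    T=Q[Q[:,2]>194]; print(T.min(0).round(),T.max(0).round()) if len(T) else 0
```

```text
knobtop [ 419.  -170.3  198.5] [ 422.3 -169.6  198.5]
col [ 491.6 -217.   150. ] [ 492.2 -217.2  150. ]
cap [ 501.2 -129.2  103. ] [ 504.5 -131.5  103. ]
c1 [ 447.8 -255.9   12. ] [ 455.9 -259.1   12. ]
c2 [ 522.3 -264.1   12. ] [ 528.8 -262.1   12. ]
c3 [463.7 -94.2  12. ] 
c4  [543.1 -96.   12. ]
spare  [ 647.1 -225.3   79. ]
362 [[ 400.9 -188.4  175.9]
 [ 415.9 -179.1  196.3]
 [ 433.3 -158.8  199.9]]
[ 400. -190.  194.] [ 436. -155.  201.]
239 [[ 405.3 -188.9  174.9]
 [ 423.5 -182.1  191.9]
 [ 437.8 -160.4  199.4]]
[ 403. -189.  194.] [ 438. -156.  200.]
```

Run:
```python
from h import *
for n in("scene","side"):
    P=cloud(np.load("last_%s.npz"%n)); 
    d=np.linalg.norm(P[...,:2]-[500,-132],axis=-1)
    m=(d<200)&(P[...,2]>110)&(P[...,2]<400);Q=P[m];dd=d[m]
    for lo in range(110,400,20):
        s=(Q[:,2]>=lo)&(Q[:,2]<lo+20)&(np.linalg.norm(Q[:,:2]-[420,-172],axis=1)>45)&(np.linalg.norm(Q[:,:2]-[492,-217],axis=1)>60)
        if s.any():
            i=np.argmin(dd[s]);print(n,lo,s.sum(),"near",Q[s][i].round(),dd[s][i].round(),"med",np.median(Q[s],0).round())
    m=(P[...,0]>330)&(P[...,0]<650)&(P[...,1]>-80)&(P[...,1]<300)&(P[...,2]>40)&(P[...,2]<400)
    print("left side:",np.percentile(P[m],[1,50,99],axis=0).round())
```

```text
scene 110 1381 near [ 573. -116.  126.] 75.0 med [455. -37. 123.]
scene 130 43 near [ 567. -115.  148.] 69.0 med [ 570. -116.  135.]
scene 150 3082 near [ 562. -118.  167.] 64.0 med [461.  -6. 162.]
scene 170 55 near [ 555. -119.  190.] 57.0 med [ 565. -122.  180.]
scene 190 78 near [ 554. -119.  199.] 55.0 med [ 560. -122.  200.]
scene 210 56 near [ 552. -119.  215.] 54.0 med [ 560. -119.  216.]
left side: [[333. -55.  44.]
 [441.  -9. 161.]
 [636. 244. 167.]]
side 110 926 near [ 575. -116.  130.] 76.0 med [475. -33. 123.]
side 130 82 near [ 573. -118.  139.] 74.0 med [513. -24. 137.]
side 150 1317 near [ 564. -119.  166.] 65.0 med [463.  -8. 162.]
side 170 60 near [ 560. -118.  181.] 61.0 med [ 570. -122.  180.]
side 190 71 near [ 556. -121.  203.] 57.0 med [ 567. -123.  200.]
side 210 40 near [ 556. -120.  210.] 57.0 med [ 563. -120.  215.]
left side: [[335. -56.  45.]
 [468. -19. 130.]
 [565. 241. 166.]]
```

Run:
```python
from h import *
for n in("scene","side"):
    c=np.load("last_%s.npz"%n);P=cloud(c);f=c["frame"].astype(int)
    m=(f[...,2]>f[...,1]+70)&(np.linalg.norm(P[...,:2]-[562,-120],axis=-1)<60)&(P[...,2]>80)
    Q=P[m];Q=Q[np.argsort(-Q[:,2])];print(n,len(Q),Q[:6].round(),Q[Q[:,2]>180][:,:2].min(0).round(),Q[Q[:,2]>180][:,:2].max(0).round())
```

```text
scene 123 [[ 561. -116.  222.]
 [ 560. -114.  221.]
 [ 564. -120.  221.]
 [ 559. -120.  221.]
 [ 555. -118.  220.]
 [ 562. -118.  220.]] [ 554. -127.] [ 568. -113.]
side 169 [[ 563. -115.  221.]
 [ 568. -119.  220.]
 [ 561. -120.  220.]
 [ 565. -114.  220.]
 [ 567. -113.  220.]
 [ 565. -119.  220.]] [ 556. -128.] [ 576. -113.]
```

```bash
python3 -m pendant '[{"linear":[60,-50,40],"twist":10},{"linear":[120,-100,60],"twist":20},{"linear":[180,-150,60],"twist":30},{"linear":[240,-200,60],"twist":40},{"linear":[290,-250,60],"twist":50},{"linear":[310,-310,60],"twist":50},{"linear":[320,-370,60],"twist":50},{"linear":[320,-430,60],"twist":50},{"linear":[315,-490,60],"twist":50},{"linear":[310,-550,60],"twist":50},{"linear":[303,-610,60],"twist":50},{"linear":[298,-670,60],"twist":50},{"linear":[297,-682,60],"twist":50},{"linear":[297,-682,60],"twist":50},{"linear":[297,-682,60],"twist":50},{"linear":[297,-682,60],"twist":50}]'
```

```text
time: 2.1
tool_pos: [419.5, -170.8, 286.5]
tcp_rot: [3.142, -0.001, 2.208]
contact_force: [-0.5, 0.6, 0.8]
grip_width: 92.2
```

Run:
```python
from h import *
c=cap("wrist","c.png");P=cloud(c);print(bot.get_obs()["tool_pos"])
d=np.linalg.norm(P[...,:2]-[420,-172],axis=-1)
m=(d<40)&(P[...,2]>190)&(P[...,2]<206);Q=P[m].astype(np.float32)
print(len(Q),np.median(Q[:,2]),cv2.minEnclosingCircle(Q[:,:2].copy()),Q.mean(0),np.percentile(Q,[1,99],axis=0))
```

```text
[ 419.60426811 -170.48812235  286.58957872]
1529 199.02798 ((418.3043212890625, -170.16090393066406), 18.686506271362305) [ 417.10336 -171.17752  198.68575] [[ 400.77095825 -187.51687317  191.60938782]
 [ 434.90411621 -153.9141571   201.21677979]]
```

View pics/c.png

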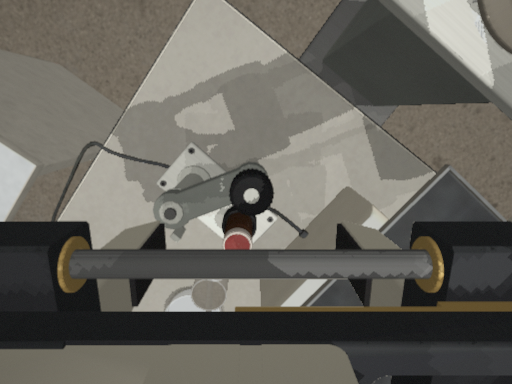

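The wrist view shows the knob at (251,192), clear and centred. It sits at about (419,-170.5), with its top at about 199 mm. I'll descend and grip.

```bash
python3 - <<'E'
from h import *
c=np.load("last_wrist.npz")
print("col",world(c,170,213,150),"cap",world(c,237,241,103),"cornerholes",[world(c,*p,12).round() for p in((192,151),(164,184),(270,219))])
E
python3 -m pendant '[{"linear":[-1,0,-50],"twist":0},{"linear":[-1,0,-95],"twist":0},{"linear":[-1,0,-105],"twist":0},{"linear":[-1,0,-105],"twist":0}]'
python3 -m pendant '[{"linear":[0,0,0],"twist":0},{"linear":[0,0,0],"twist":0},{"linear":[0,0,0],"twist":0},{"linear":[0,0,0],"twist":0},{"linear":[0,0,0],"twist":0}]' 255
```

```text
col [ 491.47408629 -215.64886273  150.        ] cap [ 494.10962776 -134.55354175  103.        ] cornerholes [array([ 457., -242.,   12.]), array([ 519., -248.,   12.]), array([472., -96.,  12.])]
time: 2.65
tool_pos: [419.1, -171.0, 182.4]
tcp_rot: [3.141, 0.0, 2.209]
contact_force: [1.0, -0.0, -0.4]
grip_width: 92.1
time: 3.28
tool_pos: [418.7, -171.6, 181.8]
tcp_rot: [3.141, 0.0, 2.208]
contact_force: [0.9, -1.0, -0.3]
grip_width: 46.1
```

```bash
python3 -m pendant '[{"linear":[0,0,0],"twist":0},{"linear":[0,0,0],"twist":0},{"linear":[0,0,0],"twist":0}]'
python3 - <<'E'
import numpy as np
c=np.array([491.5,-216.3]);p=np.array([418.7,-171.3]);print(np.hypot(*(p-c)),np.degrees(np.arctan2(*(p-c)[::-1])))
for t in range(0,72,4):
    a=np.radians(-t);print(t,(np.array([[np.cos(a),-np.sin(a)],[np.sin(a),np.cos(a)]])@(p-c)+c-p).round(1))
E
```

```text
time: 3.65
tool_pos: [418.3, -171.1, 181.7]
tcp_rot: [-3.141, -0.001, 2.208]
contact_force: [-1.2, 2.4, 4.2]
grip_width: 34.9
85.58527910803353 148.2784677246249
0 [0. 0.]
4 [3.3 5. ]
8 [7.  9.7]
12 [10.9 14.2]
16 [15.2 18.3]
20 [19.8 22.2]
24 [24.6 25.7]
28 [29.6 28.9]
32 [34.9 31.7]
36 [40.4 34.2]
40 [46.  36.3]
44 [51.7 37.9]
48 [57.5 39.2]
52 [63.4 40.1]
56 [69.4 40.5]
60 [75.4 40.5]
64 [81.3 40.2]
68 [87.3 39.4]
```

```bash
python3 -m pendant '[{"linear":[3.3,5,0],"twist":-4},{"linear":[7,9.7,0],"twist":-8},{"linear":[10.9,14.2,0],"twist":-12},{"linear":[15.2,18.3,0],"twist":-16},{"linear":[19.8,22.2,0],"twist":-20},{"linear":[24.6,25.7,0],"twist":-24},{"linear":[29.6,28.9,0],"twist":-28},{"linear":[34.9,31.7,0],"twist":-32},{"linear":[40.4,34.2,0],"twist":-36},{"linear":[46,36.3,0],"twist":-40},{"linear":[51.7,37.9,0],"twist":-44},{"linear":[57.5,39.2,0],"twist":-48},{"linear":[63.4,40.1,0],"twist":-52},{"linear":[69.4,40.5,0],"twist":-56},{"linear":[75.4,40.5,0],"twist":-60},{"linear":[75.4,40.5,0],"twist":-60}]'
```

```text
time: 5.65
tool_pos: [494.4, -131.0, 181.8]
tcp_rot: [3.141, -0.0, 1.161]
contact_force: [-0.9, 1.4, 2.3]
grip_width: 34.9
```

```bash
python3 -m pendant '[{"linear":[3,-0.2,0],"twist":-2},{"linear":[6,-0.4,0],"twist":-4},{"linear":[6,-0.4,0],"twist":-4}]'; python3 -m pendant '[{"linear":[2,-0.2,0],"twist":-1},{"linear":[4,-0.5,0],"twist":-2},{"linear":[4,-0.5,0],"twist":-2}]'
```

```text
time: 6.02
tool_pos: [499.2, -131.4, 181.7]
tcp_rot: [-3.139, 0.001, 1.09]
contact_force: [-5.5, 1.4, 4.8]
grip_width: 34.9
time: 6.4
tool_pos: [500.5, -131.5, 181.5]
tcp_rot: [-3.134, 0.003, 1.055]
contact_force: [-16.7, 1.8, 10.4]
grip_width: 34.9
```

```bash
python3 -m pendant '[{"linear":[-2.5,0,-0.2],"twist":-10},{"linear":[-2.5,0,-0.4],"twist":-20},{"linear":[-2.5,0,-0.6],"twist":-30},{"linear":[-2.5,0,-0.8],"twist":-40},{"linear":[-2.5,0,-1],"twist":-50},{"linear":[-2.5,0,-1.2],"twist":-60},{"linear":[-2.5,0,-1.4],"twist":-70},{"linear":[-2.5,0,-1.6],"twist":-80},{"linear":[-2.5,0,-1.75],"twist":-90},{"linear":[-2.5,0,-1.95],"twist":-100},{"linear":[-2.5,0,-2.1],"twist":-110},{"linear":[-2.5,0,-2.3],"twist":-120},{"linear":[-2.5,0,-2.5],"twist":-130},{"linear":[-2.5,0,-2.7],"twist":-140},{"linear":[-2.5,0,-2.9],"twist":-150},{"linear":[-2.5,0,-3.1],"twist":-160},{"linear":[-2.5,0,-3.3],"twist":-170},{"linear":[-2.5,0,-3.5],"twist":-180}]'
python3 -c "
from plant import bot
o=bot.get_obs();print(o['joint_positions'],o['contact_force'],o['moment'])"
```

```text
time: 8.65
tool_pos: [500.3, -131.7, 178.1]
tcp_rot: [3.139, -0.001, -2.092]
contact_force: [-5.8, 1.2, 5.5]
grip_width: 34.9
[-4.05142394e-01  3.74824737e-01  1.61755231e+00 -8.19648265e-04
  1.15221888e+00  1.68744029e+00] [-5.8038792   1.21864738  5.48861992] [0.35238335 1.29704459 0.01227795]
```

```bash
python3 -m pendant '[{"linear":[0,0,-0.2],"twist":-10},{"linear":[0,0,-0.4],"twist":-20},{"linear":[0,0,-0.6],"twist":-30},{"linear":[0,0,-0.8],"twist":-40},{"linear":[0,0,-1],"twist":-50},{"linear":[0,0,-1.2],"twist":-60},{"linear":[0,0,-1.4],"twist":-70},{"linear":[0,0,-1.4],"twist":-70}]'
python3 - <<'E'
from h import *
o=bot.get_obs();print(o['joint_positions'],o['contact_force'],o['moment'],o['tcp_rot'])
c=cap("scene","d.png",(130,160,250,260),6)
P=cloud(c);m=(np.linalg.norm(P[...,:2]-[492,-160],axis=-1)<60)
E
```

```text
time: 9.65
tool_pos: [499.8, -131.9, 176.7]
tcp_rot: [-3.141, -0.004, 2.973]
contact_force: [-8.4, 0.4, 7.0]
grip_width: 34.9
[-4.05496899e-01  3.76053201e-01  1.61981361e+00 -1.37070459e-03
  1.14965863e+00  2.90542181e+00] [-8.40955748  0.41901194  7.00213806] [ 0.25261518  1.67383679 -0.02919736] [-3.14129887 -0.00411614  2.9728288 ]
```

View pics/d.png

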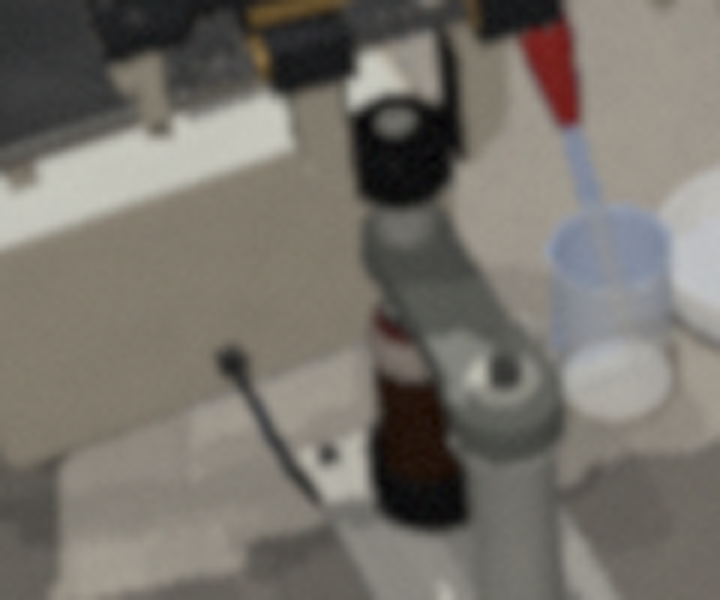

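The arm is closed over the jar and the jar stands upright. The knob, at (400,140) in the crop, is held. I'll release it with a small opening because the red handle is near, then lift and wind back.

```bash
python3 -m pendant '[{"linear":[-2,0,0],"twist":0},{"linear":[-2,0,0],"twist":0},{"linear":[-2,0,0],"twist":0}]' 130
python3 -m pendant '[{"linear":[0,0,12],"twist":0},{"linear":[0,0,25],"twist":10},{"linear":[0,0,25],"twist":20},{"linear":[0,0,25],"twist":30},{"linear":[0,0,25],"twist":40},{"linear":[0,0,25],"twist":50},{"linear":[0,0,25],"twist":60},{"linear":[0,0,25],"twist":70},{"linear":[0,0,25],"twist":80},{"linear":[0,0,25],"twist":90},{"linear":[0,0,25],"twist":100},{"linear":[0,0,25],"twist":110},{"linear":[0,0,25],"twist":120},{"linear":[0,0,25],"twist":130},{"linear":[0,0,25],"twist":140},{"linear":[0,0,25],"twist":150},{"linear":[0,0,25],"twist":160},{"linear":[0,0,25],"twist":170}]'
```

```text
time: 10.07
tool_pos: [499.9, -132.1, 176.8]
tcp_rot: [-3.141, 0.001, 2.975]
contact_force: [1.3, -0.1, -0.2]
grip_width: 45.0
time: 12.32
tool_pos: [499.9, -132.0, 202.7]
tcp_rot: [3.141, -0.001, -0.335]
contact_force: [0.1, 0.3, 1.5]
grip_width: 44.8
```

```bash
python3 -m pendant '[{"linear":[0,0,0],"twist":10},{"linear":[0,0,0],"twist":20},{"linear":[0,0,0],"twist":30},{"linear":[0,0,0],"twist":40},{"linear":[0,0,0],"twist":50},{"linear":[0,0,0],"twist":60},{"linear":[0,0,0],"twist":70},{"linear":[0,0,0],"twist":80},{"linear":[0,0,0],"twist":90},{"linear":[0,0,0],"twist":100},{"linear":[0,0,0],"twist":110},{"linear":[0,0,0],"twist":120},{"linear":[0,0,0],"twist":130},{"linear":[0,0,0],"twist":140},{"linear":[0,0,0],"twist":150},{"linear":[0,0,0],"twist":160}]'
python3 - <<'E'
from h import *
c=cap("wrist");P=cloud(c);o=bot.get_obs();print(o["tool_pos"],o["joint_positions"])
d=np.linalg.norm(P[...,:2]-[500,-131],axis=-1)
m=(d<19)&(P[...,2]>180)&(P[...,2]<199);Q=P[m].astype(np.float32)
if len(Q):print(len(Q),np.median(Q[:,2]),cv2.minEnclosingCircle(Q[:,:2].copy()))
E
```

```text
time: 14.32
tool_pos: [499.9, -132.0, 202.7]
tcp_rot: [3.141, 0.001, 2.458]
contact_force: [-0.9, 0.3, 0.2]
grip_width: 45.2
[ 499.96371573 -132.0526445   202.73755934] [-4.06497892e-01  3.47781133e-01  1.58518130e+00 -2.91241430e-05
  1.20732582e+00 -2.87120079e+00]
2688 194.19931 ((498.777587890625, -131.3267059326172), 18.459117889404297)
```

```bash
python3 -m pendant '[{"linear":[-0.5,0,-15],"twist":0},{"linear":[-0.5,0,-26],"twist":0},{"linear":[-0.5,0,-26],"twist":0}]'
python3 -m pendant '[{"linear":[0,0,0],"twist":0},{"linear":[0,0,0],"twist":0},{"linear":[0,0,0],"twist":0}]' 255
python3 -m pendant '[{"linear":[0,0,-0.2],"twist":-10},{"linear":[0,0,-0.4],"twist":-20},{"linear":[0,0,-0.6],"twist":-30},{"linear":[0,0,-0.8],"twist":-40},{"linear":[0,0,-1],"twist":-50},{"linear":[0,0,-1.2],"twist":-60},{"linear":[0,0,-1.4],"twist":-70},{"linear":[0,0,-1.6],"twist":-80},{"linear":[0,0,-1.75],"twist":-90},{"linear":[0,0,-1.95],"twist":-100},{"linear":[0,0,-2.1],"twist":-110},{"linear":[0,0,-2.3],"twist":-120},{"linear":[0,0,-2.5],"twist":-130},{"linear":[0,0,-2.7],"twist":-140},{"linear":[0,0,-2.9],"twist":-150},{"linear":[0,0,-3.1],"twist":-160}]'
python3 -c "
from plant import bot
o=bot.get_obs();print(o['joint_positions'],o['contact_force'],o['moment'])"
```

```text
time: 14.75
tool_pos: [498.7, -131.7, 175.3]
tcp_rot: [-3.141, -0.002, 2.451]
contact_force: [-0.1, -0.4, 0.2]
grip_width: 45.3
time: 15.12
tool_pos: [499.0, -131.8, 176.3]
tcp_rot: [3.141, 0.0, 2.452]
contact_force: [-1.5, 1.9, 4.2]
grip_width: 35.0
time: 17.12
tool_pos: [499.1, -131.3, 173.2]
tcp_rot: [-3.141, -0.0, -0.346]
contact_force: [-0.5, 2.8, 3.5]
grip_width: 35.0
[-4.06404754e-01  3.75974246e-01  1.63089585e+00  9.51870584e-04
  1.13468210e+00 -6.06907730e-02] [-0.48066842  2.81066907  3.53438952] [0.48981048 0.45510035 0.06735049]
```

```bash
python3 -m pendant '[{"linear":[0,0,-0.2],"twist":-10},{"linear":[0,0,-0.4],"twist":-20},{"linear":[0,0,-0.6],"twist":-30},{"linear":[0,0,-0.8],"twist":-40},{"linear":[0,0,-1],"twist":-50},{"linear":[0,0,-1.2],"twist":-60},{"linear":[0,0,-1.4],"twist":-70},{"linear":[0,0,-1.6],"twist":-80},{"linear":[0,0,-1.75],"twist":-90},{"linear":[0,0,-1.95],"twist":-100},{"linear":[0,0,-2.1],"twist":-110},{"linear":[0,0,-2.3],"twist":-120},{"linear":[0,0,-2.5],"twist":-130},{"linear":[0,0,-2.7],"twist":-140},{"linear":[0,0,-2.9],"twist":-150},{"linear":[0,0,-3.1],"twist":-160},{"linear":[0,0,-3.3],"twist":-170}]'
python3 - <<'E'
from h import *
o=bot.get_obs();print(o['joint_positions'],o['contact_force'],o['moment'])
c=cap("side","e.png",(140,150,270,250),6)
E
```

```text
time: 19.25
tool_pos: [499.1, -131.8, 170.0]
tcp_rot: [3.142, 0.001, 2.97]
contact_force: [-2.1, 1.8, 3.9]
grip_width: 35.2
[-4.06747473e-01  3.79558571e-01  1.63511196e+00  1.51271471e-04
  1.12642377e+00  2.90636332e+00] [-2.09681988  1.8164952   3.90821521] [0.34611516 0.47631617 0.08538313]
```

View pics/e.png

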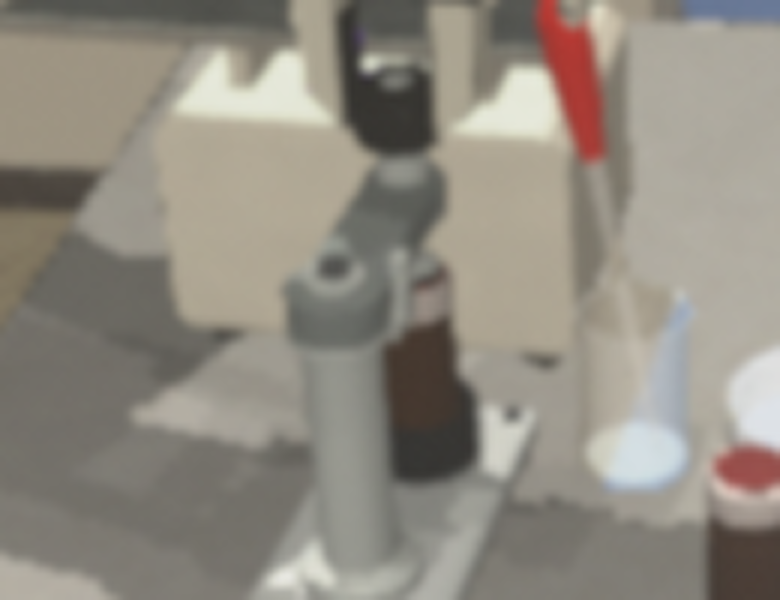

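The jar is upright under the pad and the knob is nearly home. I'll do another release and rewind.

```bash
python3 -m pendant '[{"linear":[0,0,0],"twist":0},{"linear":[0,0,0],"twist":0},{"linear":[0,0,0],"twist":0}]' 130
python3 -m pendant '[{"linear":[0,0,12],"twist":0},{"linear":[0,0,25],"twist":10},{"linear":[0,0,25],"twist":20},{"linear":[0,0,25],"twist":30},{"linear":[0,0,25],"twist":40},{"linear":[0,0,25],"twist":50},{"linear":[0,0,25],"twist":60},{"linear":[0,0,25],"twist":70},{"linear":[0,0,25],"twist":80},{"linear":[0,0,25],"twist":90},{"linear":[0,0,25],"twist":100},{"linear":[0,0,25],"twist":110},{"linear":[0,0,25],"twist":120},{"linear":[0,0,25],"twist":130},{"linear":[0,0,25],"twist":140},{"linear":[0,0,25],"twist":150},{"linear":[0,0,25],"twist":160},{"linear":[0,0,25],"twist":170},{"linear":[0,0,25],"twist":180},{"linear":[0,0,25],"twist":180}]'
python3 - <<'E'
from h import *
c=cap("wrist");P=cloud(c);o=bot.get_obs();print(o["tool_pos"],o["joint_positions"])
d=np.linalg.norm(P[...,:2]-[500,-131],axis=-1)
m=(d<19)&(P[...,2]>175)&(P[...,2]<194);Q=P[m].astype(np.float32)
if len(Q):print(len(Q),np.median(Q[:,2]),cv2.minEnclosingCircle(Q[:,:2].copy()))
E
```

```text
time: 19.68
tool_pos: [499.1, -132.0, 169.3]
tcp_rot: [-3.142, 0.0, 2.977]
contact_force: [-0.5, 0.3, -0.0]
grip_width: 45.1
time: 22.18
tool_pos: [499.3, -132.0, 195.1]
tcp_rot: [3.141, -0.001, -0.167]
contact_force: [-0.4, 0.8, -0.9]
grip_width: 44.8
[ 499.25265075 -132.02034086  195.02796855] [-4.06994265e-01  3.54036046e-01  1.59858926e+00 -2.24226749e-05
  1.18801601e+00 -2.37656572e-01]
2802 187.6286 ((499.4197998046875, -130.40455627441406), 18.43529510498047)
```

```bash
python3 -m pendant '[{"linear":[0,0.5,-15],"twist":0},{"linear":[0,0.5,-25],"twist":0},{"linear":[0,0.5,-25],"twist":0}]'
python3 -m pendant '[{"linear":[0,0,0],"twist":0},{"linear":[0,0,0],"twist":0},{"linear":[0,0,0],"twist":0}]' 255
q(){ python3 -c "
from plant import bot
o=bot.get_obs();print(o['joint_positions'][5],o['contact_force'],o['moment'],o['tau'][5])"; }; q
python3 -m pendant '[{"linear":[0,0,-0.2],"twist":-10},{"linear":[0,0,-0.4],"twist":-20},{"linear":[0,0,-0.6],"twist":-30},{"linear":[0,0,-0.8],"twist":-40},{"linear":[0,0,-1],"twist":-50},{"linear":[0,0,-1],"twist":-50}]';q
python3 -m pendant '[{"linear":[0,0,-0.2],"twist":-10},{"linear":[0,0,-0.2],"twist":-10}]';q
python3 -m pendant '[{"linear":[0,0,-0.2],"twist":-10},{"linear":[0,0,-0.2],"twist":-10}]';q
python3 -m pendant '[{"linear":[0,0,-0.2],"twist":-10},{"linear":[0,0,-0.2],"twist":-10}]';q
```

```text
time: 22.6
tool_pos: [498.3, -131.1, 168.1]
tcp_rot: [-3.141, 0.003, -0.167]
contact_force: [0.3, -0.7, -0.5]
grip_width: 44.9
time: 22.98
tool_pos: [499.0, -131.4, 169.6]
tcp_rot: [3.142, -0.0, -0.166]
contact_force: [0.4, -0.6, -0.2]
grip_width: 35.2
-0.24000649713851963 [ 0.43352842 -0.56424264 -0.16241024] [-0.13508247  0.06375363  0.00917682] 0.004395975993247703
time: 23.72
tool_pos: [498.9, -131.4, 168.6]
tcp_rot: [3.141, -0.0, -1.037]
contact_force: [-0.9, 0.4, 0.6]
grip_width: 34.8
0.6311827406430051 [-0.88818116  0.41099693  0.5682003 ] [-0.08316845  0.39780608  0.01245411] 0.9457889199256897
time: 23.98
tool_pos: [499.0, -131.4, 168.4]
tcp_rot: [3.142, -0.0, -1.209]
contact_force: [-1.3, 0.2, 0.8]
grip_width: 34.7
0.8028150946508559 [-1.33984057  0.24832224  0.8200398 ] [-0.02571377  0.39599915 -0.03804844] 0.8898747526109219
time: 24.22
tool_pos: [499.0, -131.4, 168.2]
tcp_rot: [-3.142, -0.0, -1.382]
contact_force: [-1.3, 1.1, 2.1]
grip_width: 35.2
0.975796950923685 [-1.33508831  1.0982062   2.08194542] [-0.03588295  0.52771464 -0.03072389] 0.8763560838997364
time: 24.48
tool_pos: [499.3, -131.4, 168.1]
tcp_rot: [-3.141, -0.0, -1.554]
contact_force: [-1.1, 0.4, 2.7]
grip_width: 35.3
1.148772320505809 [-1.0506364   0.41151857  2.71493733] [0.11282253 0.31419736 0.47658019] 1.3910047709941864
```

```bash
q(){ python3 -c "
from plant import bot
o=bot.get_obs();print(o['joint_positions'][5],o['contact_force'],o['moment'],o['tau'][5])"; }
python3 -m pendant '[{"linear":[0,0,-0.1],"twist":-10},{"linear":[0,0,-0.1],"twist":-10}]';q
python3 -m pendant '[{"linear":[0,0,0],"twist":-10},{"linear":[0,0,0],"twist":-10}]';q
python3 -m pendant '[{"linear":[0,0,0],"twist":-10},{"linear":[0,0,0],"twist":-20},{"linear":[0,0,0],"twist":-20}]';q
```

```text
time: 24.72
tool_pos: [499.6, -131.5, 168.1]
tcp_rot: [-3.14, -0.0, -1.729]
contact_force: [1.2, -0.2, 3.3]
grip_width: 35.0
1.3232340509448712 [ 1.18220682 -0.24547072  3.30050807] [0.15226945 0.13912692 0.44503997] 1.3425763696432114
time: 24.98
tool_pos: [499.3, -131.5, 168.1]
tcp_rot: [-3.141, -0.0, -1.904]
contact_force: [-0.9, 0.2, 4.1]
grip_width: 35.0
1.4977782929897032 [-0.93434786  0.18086971  4.06460026] [0.07048461 0.24969613 0.42102091] 1.3095679879188538
time: 25.35
tool_pos: [499.3, -131.6, 168.0]
tcp_rot: [-3.141, 0.0, -2.253]
contact_force: [0.3, -0.0, 2.9]
grip_width: 35.0
1.846586630190656 [ 0.26536354 -0.01292442  2.86814177] [-0.04465808  0.14546678  0.44338541] 1.3536877557635307
```

The torque has jumped from about 0.02 to 0.45 N m and stays flat, so the fingers are slipping and the knob is home. I'll release, retreat and check.

```bash
python3 -m pendant '[{"linear":[0,0,0],"twist":0},{"linear":[0,0,0],"twist":0},{"linear":[0,0,0],"twist":0},{"linear":[0,0,15],"twist":0},{"linear":[0,0,40],"twist":0},{"linear":[0,0,80],"twist":0},{"linear":[0,0,120],"twist":0},{"linear":[-20,0,130],"twist":0},{"linear":[-20,0,130],"twist":0},{"linear":[-20,0,130],"twist":0}]' 130
python3 - <<'E'
from h import *
c=cap("wrist");P=cloud(c);print(bot.get_obs()["tool_pos"])
d=np.linalg.norm(P[...,:2]-[500,-131],axis=-1)
m=(d<19)&(P[...,2]>175)&(P[...,2]<194);Q=P[m].astype(np.float32)
if len(Q):print(len(Q),np.median(Q[:,2]),cv2.minEnclosingCircle(Q[:,:2].copy()))
a=cap("scene");b=cap("side")
cv2.imwrite("pics/f.png",np.hstack([cv2.resize(a["frame"][170:280,140:260],(400,367),interpolation=2),cv2.resize(b["frame"][150:260,150:270],(400,367),interpolation=2)]))
E
```

```text
time: 26.6
tool_pos: [479.2, -131.4, 297.7]
tcp_rot: [3.142, 0.0, -2.26]
contact_force: [0.3, -0.2, 0.1]
grip_width: 44.8
[ 479.1861453  -131.34103627  297.31525855]
1342 186.2102 ((499.5314636230469, -131.49618530273438), 18.466951370239258)
```

View pics/f.png

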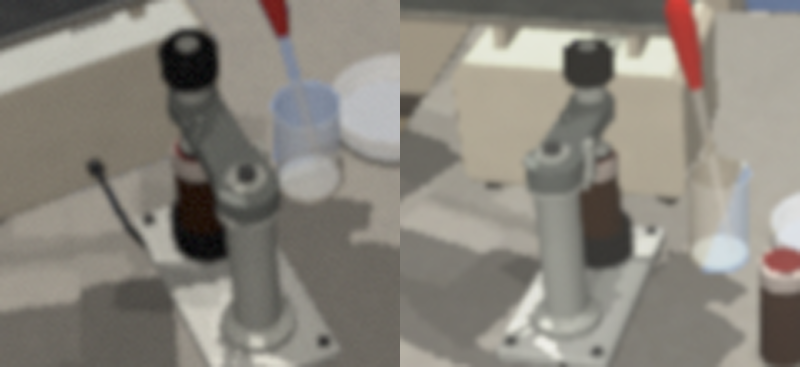

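The knob top is at 186.2 mm, and home is 186. The arm lies along the holder, the jar is upright and the neighbours have not moved. I'll hand in.

```bash
python3 -c "
from plant import bot
print(bot.close_job())"
```

```text
the job is handed in; nothing more can be done
None
```

The jar is clamped and the job is handed in, at about 27 s on the robot's clock.

- **Arm:** I gripped the knob and swung the arm about 64° clockwise until it met its stop, where the side force rose to 17 N. At the end the knob stood at about (499.5, −131.5). From the column that is a direction of 84.6°, against 84 to 85° measured for the holder's base.
- **Knob:** I screwed it clockwise in three strokes, about 660° in all. At the end the torque jumped from about 0.02 to 0.45 N m and stayed there while the fingers slipped a further 40°. After release the knob's top measured 186.2 mm; home is 186 mm.
- **Jar and surroundings:** In the last pictures the jar stands upright in its cup, and the dish, spare jar and red-handled tool look undisturbed. I judged those by eye and did not measure them again. The beaker was outside the last crops. The gripper was clear, with the force reading near zero.

No check failed or disagreed.

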